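# Put the tampers back in their rests

### The job

Pick out the three blue-handled tampers and stand each one upright in the recess of the wooden rest of its own size: small in small, medium in medium, large in large. Set them down gently, let go, and leave the leveller, the cup and the portafilter where they are.

Things in the scene. Friction and masses are not known exactly. Their poses are not given: they have to be found in the camera images.
- tamper_small_center (a point): The small tamper, standing upright and loose on the bench: a round steel base 36 mm in diameter and 12 mm high, a thin neck, and a straight round blue plastic handle 24 mm in diameter from 22 mm above the underside up to its top; 72 mm high in all. This point is on its axis half-way up, 36 mm above the underside; z points up the handle.
- rest_small_floor (a point): The small tamper rest, fixed on the bench: a round wooden dish 74 mm across and 14 mm high with a cork-lined round recess 52 mm in diameter and 7 mm deep. This point is the centre of the recess floor, 7 mm above the bench; z up.
- tamper_medium_center (a point): The medium tamper, standing upright and loose on the bench: a round steel base 47 mm in diameter and 14 mm high, a thin neck, and a straight round blue plastic handle 27 mm in diameter from 26 mm above the underside up to its top; 84 mm high in all. This point is on its axis half-way up, 42 mm above the underside; z points up the handle.
- rest_medium_floor (a point): The medium tamper rest, fixed on the bench: a round wooden dish 85 mm across and 14 mm high with a cork-lined round recess 63 mm in diameter and 7 mm deep. This point is the centre of the recess floor, 7 mm above the bench; z up.
- tamper_large_center (a point): The large tamper, standing upright and loose on the bench: a round steel base 58 mm in diameter and 16 mm high, a thin neck, and a straight round blue plastic handle 30 mm in diameter from 30 mm above the underside up to its top; 96 mm high in all. This point is on its axis half-way up, 48 mm above the underside; z points up the handle.
- rest_large_floor (a point): The large tamper rest, fixed on the bench: a round wooden dish 96 mm across and 14 mm high with a cork-lined round recess 74 mm in diameter and 7 mm deep. This point is the centre of the recess floor, 7 mm above the bench; z up.
- leveller_center (a point): Bystander: a low all-steel coffee leveller, a two-step puck 62 mm in diameter and 32 mm high without a handle, loose on the bench; not a tamper. This point is at its centre, 16 mm above the bench.
- cup_center (a point): Bystander: a white ceramic cup without a handle, 76 mm across the rim, 62 mm high, standing loose. This point is on its axis half-way up.
- portafilter: Bystander: a steel portafilter lying loose at the left (+y) of the work; its basket is 68 mm across and 45 mm high, its black handle reaches 180 mm from the basket's centre. The origin is under the basket's centre; the handle points along its -x.
There are look-alikes about, which are no part of the job. What is shaped like the part that bears tamper_large_center but red is not meant.

How it is judged:
At the end, for the whole second after the job is handed in: Each tamper stands upright (tilt under 0.08 rad) on the floor of its own size's recess (height within 3 mm above and 4 mm below), its axis within 12 mm of the recess centre, at rest and released (horizontal distance between tamper_small_center and rest_small_floor below 0.012 m and z of tamper_small_center in the frame of rest_small_floor between 0.032 and 0.039 m and angle between each of tamper_small_center, tamper_medium_center, tamper_large_center's own z axis and vertical below 0.08 rad and linear speed of each of tamper_small, tamper_medium, tamper_large below 0.02 m/s and contact force between the fingers and tamper_small below 0.1 N and horizontal distance between tamper_medium_center and rest_medium_floor below 0.012 m and z of tamper_medium_center in the frame of rest_medium_floor between 0.038 and 0.045 m and contact force between the fingers and tamper_medium below 0.1 N and horizontal distance between tamper_large_center and rest_large_floor below 0.012 m and z of tamper_large_center in the frame of rest_large_floor between 0.044 and 0.051 m and contact force between the fingers and tamper_large below 0.1 N); the robot touches nothing.
It fails at once if a tamper is dropped or knocked flying (moving free of the gripper faster than 0.7 m/s) ((contact force between the fingers and tamper_small below 0.05 N and linear speed of tamper_small above 0.7 m/s) or (contact force between the fingers and tamper_medium below 0.05 N and linear speed of tamper_medium above 0.7 m/s) or (contact force between the fingers and tamper_large below 0.05 N and linear speed of tamper_large above 0.7 m/s)).
It fails at once if the leveller is moved by more than 25 mm or tipped by more than 0.4 rad (distance of leveller_center from where it was at the start of the episode above 0.025 m or angle between leveller_center's own z axis and vertical above 0.4 rad).
It fails at once if the cup is moved by more than 25 mm or tipped by more than 0.4 rad (distance of cup_center from where it was at the start of the episode above 0.025 m or angle between cup_center's own z axis and vertical above 0.4 rad).
It fails at once if the portafilter is moved by more than 25 mm or tipped by more than 0.4 rad (distance of portafilter from where it was at the start of the episode above 0.025 m or angle between portafilter's own z axis and vertical above 0.4 rad).
It also fails if it takes over 77 s, if anything falls off the work surface, if the arm or the gripper's body presses on something with over 40 N, if the wrist force passes 120 N, or if a joint passes its speed limit or range.

### The arm

A 6-joint arm with a two-finger parallel gripper is mounted at the origin on the work surface. World frame = base frame: x ahead of the robot, y to its left, z up, the work surface at z = 0. Lengths are in m, angles in rad, forces in N, time in s.
With the tool pointing down it reaches from about 0.25 to 0.775 m from the base axis. Payload 8.9 kg.
Tool frame: the origin (TCP) lies between the finger pads; the fingertips stand 14 mm ahead of it and the grasp point (between the pads) lies 5 mm behind it; z points along the fingers, x is the direction in which the jaws open and shut, and the axes are right-handed (so a half turn about z gives the same grasp; the last joint's range is limited). The gripper opens to 85 mm and grips with 20 to 120 N. Pads are 22 mm wide; open, the fingers measure 114 mm over their backs; the gripper's body (76 mm by 85 mm) begins 54 mm behind the grasp point. The pads swing forward as they close: fully open they stand 13 mm farther back than shut.
Start: joints at [1, 0.291, -0.153, 1.127, 0, 1.431], TCP at [0.22, 0.477, 0.211] pointing down, gripper open.
Joint ranges: [-2.52, 2.52], [-0.91, 1.74], [-1.3, 1.37], [-1.96, 2.02], [-1.52, 1.47], [-3.14, 3.14]. Speed limits (rad/s): [2.22, 2.22, 2.79, 3.14, 3.14, 3.14].

### API

Orientations are given as a rotation vector (axis times angle).
In Python, from station import move_to, line_to, move_j, open_jaws, close, sleep, inverse_kinematics, read_state, camera, PlanningError, sign_off, look_for gives the robot as it stands. Calls block until the motion is done:
- move_to(position, orientation): joint-space move of the TCP to a pose.
- line_to(position, max_speed=0.15, frame=None, max_force=None): straight line of the TCP; frame=None keeps the orientation; max_speed is the mean speed in m/s. With max_force (N) it stops when the force on the tool has changed by that much, and returns True; else False.
- move_j(angles): joint-space move.
- open_jaws() and close(): open the fingers fully, or close them until they stop; the grip force is fixed at half the most.
- sleep(seconds).
- inverse_kinematics(position, orientation): joint angles nearest the present ones, or None.
- read_state(): the state.
- camera(name): name is "scene" or "top"; returns a dict with "image" (480x640x3 uint8, red, green, blue), "mtx" (3x3 intrinsics, pixels), "position" and "orientation" of the camera in the world. Camera axes: x right, y down, z forward; pixel columns grow to the right and rows downward; lengths in m; the calibration is good to about 2 mm. A picture is of the moment at which its call begins. There is no depth.
A pose or a line that the arm cannot do raises PlanningError and nothing moves.
- sign_off(): hands the job in, once; it reports no verdict.
Trained networks look in a picture, given as the dict that the camera call returned (one of the last four; its "shot" number tells which), for a name from the list of things; names that differ only in an ending like _2 or _b are one class to them, and where a whole thing is asked for, a point or a joint stands for the part that bears it (a point fixed in the world has none). Each returns a list of dicts, best first, with "p" (0 to 1); they miss things now and then, are a little off and sometimes report something else, mostly with a low value. They report only what shows in the picture. A call takes as long as a camera call. They do not tell look-alikes from the thing itself.
- look_for(picture, name): "rect" ([left, top, right, bottom] in pixels, round what is visible of it).
The state is a dict: "t": time; "joint_pos": joint angles; "joint_vel": joint speeds; "tau": joint torques, N m; "position": TCP position; "orientation": TCP orientation; "contact_force": force on the tool from outside, world axes, zero at the start; "wrist_torque": the same for the moment, N m; "width": opening from 0.0 (shut) to 1.0 (fully open).
Only numpy, scipy, OpenCV 4.12 (cv2) and the standard library are available. Lean on these libraries where they do the work, as an engineer would, in place of code of your own. Each camera call takes 0.05 s, during which the arm holds its last target.

## Working session

There is one attempt and no reset: what is moved stays moved. The work goes in short steps, each a Python script; the robot and the scene stay as the last script left them, time stands still between calls to the robot, and variables do not carry over. Pictures are saved under pics/ and viewed, and the job is handed in when it is done.

```bash
mkdir -p pics; ls
python3 - <<'E'
from station import *
import cv2,json,numpy as np
s=read_state(); print(s['t'],s['position'],s['orientation'],s['width'])
for n in ['top','scene']:
    c=camera(n); cv2.imwrite(f'pics/{n}0.png',c['image'][:,:,::-1])
    print(n,np.array(c['mtx']).tolist(),c['position'],c['orientation'],c['image'].shape)
    for o in ['tamper_small_center','tamper_medium_center','tamper_large_center','rest_small_floor','rest_medium_floor','rest_large_floor','leveller_center','cup_center','portafilter']:
        print(o,[(np.round(d['rect']).tolist(),round(d['p'],2)) for d in look_for(c,o)])
E
```

```text
pics
0.0 [0.21945884 0.4764089  0.21063828] [ 2.64530081e+00  1.69367230e+00 -1.89100195e-03] 0.9958778470643401
top [[544.2230109313053, 0.0, 324.63835448921566], [0.0, 544.2230109313053, 247.51393137867802], [0.0, 0.0, 1.0]] [0.39263949 0.11847425 1.4173661 ] [-2.15945911  2.21912946 -0.08879479] (480, 640, 3)
tamper_small_center [([292.0, 249.0, 310.0, 258.0], 0.55)]
tamper_medium_center [([351.0, 248.0, 369.0, 267.0], 0.73)]
tamper_large_center [([426.0, 290.0, 452.0, 313.0], 0.8), ([377.0, 288.0, 394.0, 312.0], 0.7), ([416.0, 249.0, 441.0, 268.0], 0.65)]
rest_small_floor [([429.0, 187.0, 455.0, 215.0], 0.58)]
rest_medium_floor [([251.0, 186.0, 284.0, 219.0], 0.89)]
rest_large_floor [([355.0, 172.0, 394.0, 212.0], 0.77)]
leveller_center [([231.0, 256.0, 255.0, 281.0], 0.87)]
cup_center [([430.0, 190.0, 456.0, 216.0], 0.56)]
portafilter [([142.0, 262.0, 179.0, 342.0], 0.57)]
scene [[503.7407936136139, 0.0, 321.52190884475124], [0.0, 503.7407936136139, 244.8496679813933], [0.0, 0.0, 1.0]] [1.05927688 0.59290674 0.84306908] [-1.12161956 -2.41162626  0.95464632] (480, 640, 3)
tamper_small_center [([337.0, 244.0, 352.0, 275.0], 0.74), ([396.0, 276.0, 423.0, 306.0], 0.3)]
tamper_medium_center [([283.0, 204.0, 301.0, 240.0], 0.74)]
tamper_large_center [([232.0, 168.0, 255.0, 208.0], 0.96), ([258.0, 144.0, 280.0, 182.0], 0.79), ([294.0, 167.0, 316.0, 206.0], 0.62)]
rest_small_floor [([168.0, 209.0, 202.0, 236.0], 0.59), ([231.0, 169.0, 256.0, 210.0], 0.57)]
rest_medium_floor [([310.0, 307.0, 347.0, 350.0], 0.66)]
rest_large_floor [([202.0, 244.0, 249.0, 283.0], 0.83)]
leveller_center [([397.0, 278.0, 423.0, 305.0], 0.8)]
cup_center [([192.0, 141.0, 225.0, 178.0], 0.96), ([334.0, 245.0, 355.0, 276.0], 0.47)]
portafilter [([479.0, 281.0, 548.0, 365.0], 0.85)]
```

View pics/top0.png

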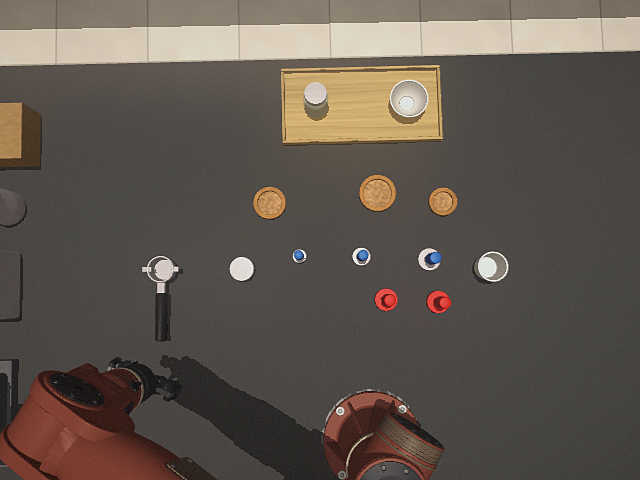

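View pics/scene0.png

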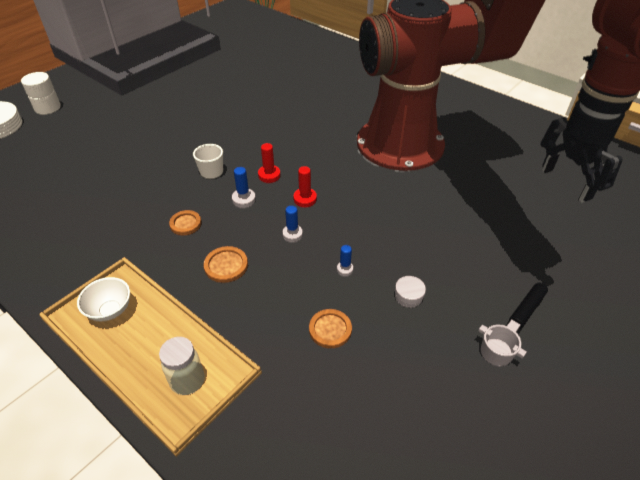

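Run:
```python
import cv2
a=cv2.imread('pics/top0.png')[160:350,130:480]
cv2.imwrite('pics/crop_top0.png',cv2.resize(a,None,fx=2.28,fy=2.28,interpolation=cv2.INTER_CUBIC))
a=cv2.imread('pics/scene0.png')[130:360,150:440]
cv2.imwrite('pics/crop_scene0.png',cv2.resize(a,None,fx=2.6,fy=2.6,interpolation=cv2.INTER_CUBIC))
```

```text
(no output)
```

View pics/crop_top0.png

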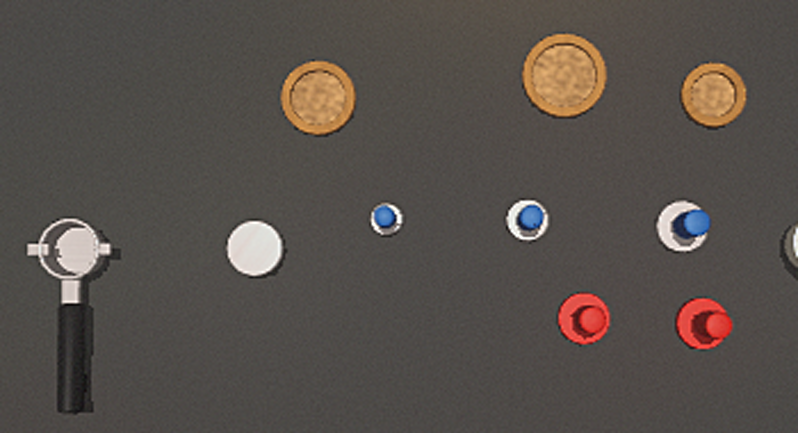

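View pics/crop_scene0.png

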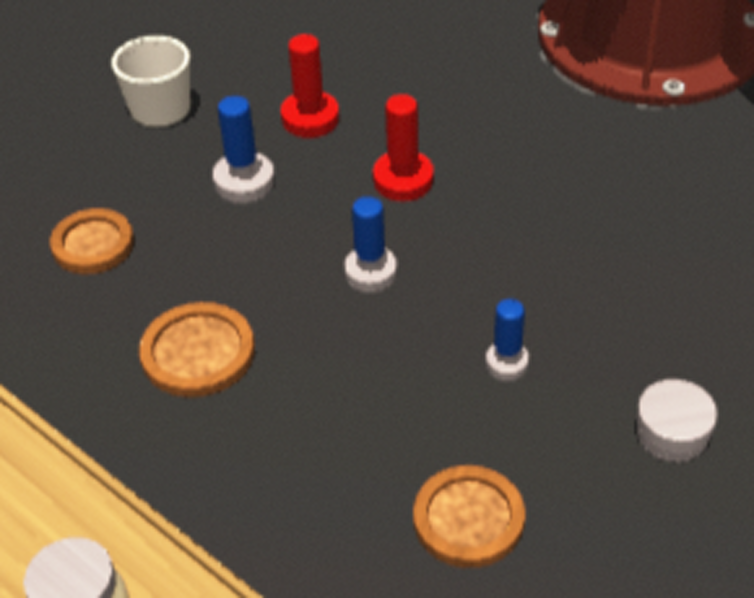

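Candidates, as pixels in the top image:
- **Blue-handled tampers on steel bases:** (299,256), (361,256) and (430,259), which look small, medium and large.
- **Red look-alikes:** (386,300) and (439,301). Both are excluded.
- **Not tampers:** the leveller at (241,269) and the cup at (491,266).
- **Rests:** (269,203), (377,193) and (443,201), which look medium, large and small.

The close crops confirm the blue and red handles. Next I'll measure positions and check the sizes.

```bash
cat > h.py <<'E'
from station import *
import cv2,numpy as np
from scipy.optimize import least_squares
from scipy.spatial.transform import Rotation as R
T={'small':(.036,.012,.024,.022,.072),'medium':(.047,.014,.027,.026,.084),'large':(.058,.016,.030,.030,.096)}
RD={'small':.074,'medium':.085,'large':.096}
def proj(c,P):
    q=(np.asarray(P)-c['position'])@R.from_rotvec(c['orientation']).as_matrix()
    k=np.array(c['mtx']); return np.c_[k[0,0]*q[:,0]/q[:,2]+k[0,2],k[1,1]*q[:,1]/q[:,2]+k[1,2]]
a=np.linspace(0,2*np.pi,72,endpoint=False)
def cyl(x,y,d,z0,z1): return np.vstack([np.c_[x+d/2*np.cos(a),y+d/2*np.sin(a),0*a+z] for z in (z0,z1)])
def hullc(c,P):
    h=cv2.convexHull(proj(c,P).astype(np.float32)); m=cv2.moments(h)
    return np.array([m['m10']/m['m00'],m['m01']/m['m00']]),m['m00']
def mask(c,kind):
    h=cv2.cvtColor(c['image'],cv2.COLOR_RGB2HSV)
    if kind=='blue': m=cv2.inRange(h,(100,130,40),(130,255,255))
    else: m=cv2.inRange(h,(5,90,60),(25,255,255))
    return m
def comps(m,amin=40):
    out=[]
    for k in cv2.findContours(m,cv2.RETR_EXTERNAL,cv2.CHAIN_APPROX_NONE)[0]:
        f=np.zeros_like(m); cv2.drawContours(f,[k],-1,255,-1)
        M=cv2.moments(f,True)
        if M['m00']>amin: out.append((M['m10']/M['m00'],M['m01']/M['m00'],M['m00']))
    return np.array(out)
def fit(obs,P):  # obs: list of (cam, (u,v)); P(x,y)->points
    r=least_squares(lambda p:np.concatenate([hullc(c,P(*p))[0]-o for c,o in obs]),[.5,.05])
    return r.x,r.fun
E
python3 - <<'E'
from h import *
t=camera('top');s=camera('scene')
np.set_printoptions(precision=4,suppress=True)
near=lambda C,p:C[np.argmin(np.hypot(C[:,0]-p[0],C[:,1]-p[1]))]
ct,cs=comps(mask(t,'blue')),comps(mask(s,'blue'))
for n,pt,ps in [('small',(299,256),(345,255)),('medium',(363,256),(291,216)),('large',(433,258),(241,180))]:
    b,bh,d,z0,z1=T[n];P=lambda x,y:cyl(x,y,d,z0,z1)
    A,B=near(ct,pt),near(cs,ps)
    for obs in ([(t,A[:2])],[(s,B[:2])],[(t,A[:2]),(s,B[:2])]):
        x,f=fit(obs,P)
        print(n,x,f,A[2],hullc(t,P(*x))[1],B[2],hullc(s,P(*x))[1])
ct,cs=comps(mask(t,'o'),200),comps(mask(s,'o'),200)
for n,pt,ps in [('small',(443,201),(185,222)),('medium',(269,203),(330,328)),('large',(377,193),(226,264))]:
    P=lambda x,y:cyl(x,y,RD[n],0,.014)
    A,B=near(ct,pt),near(cs,ps)
    for obs in ([(t,A[:2])],[(s,B[:2])],[(t,A[:2]),(s,B[:2])]):
        x,f=fit(obs,P)
        print('rest',n,x,f,A,hullc(t,P(*x))[1],B,hullc(s,P(*x))[1])
E
```

```text
small [0.4736 0.1704] [0. 0.] 63.0 84.41006847866811 216.0 251.65528752026148
small [0.4742 0.1713] [-0.  0.] 63.0 84.5463829007931 216.0 251.92150550242513
small [0.4737 0.1708] [-0.1699 -0.0606 -0.0462 -0.2432] 63.0 84.45869228988886 216.0 251.75418059970252
medium [0.4683 0.0106] [0. 0.] 91.0 114.92174269189127 260.0 299.4030770310201
medium [0.4681 0.0104] [ 0. -0.] 91.0 114.9446478409227 260.0 299.33022857666947
medium [0.4682 0.0105] [0.0449 0.0324 0.0243 0.0427] 91.0 114.93056332063861 260.0 299.36706717289053
large [ 0.4573 -0.1675] [-0.  0.] 129.0 181.91901355842128 307.0 346.45810268155765
large [ 0.4562 -0.1655] [-0.  0.] 129.0 181.44251722632907 307.0 346.4772260049358
large [ 0.4564 -0.1664] [-0.4253  0.3695 -0.3311 -0.1104] 129.0 181.6525448432658 307.0 346.390641006059
rest small [ 0.607  -0.2079] [0. 0.] [442.4486 201.0997 642.    ] 661.1173536616843 [184.7789 222.2671 674.    ] 670.2478854133515
rest small [ 0.6074 -0.2075] [-0.  0.] [442.4486 201.0997 642.    ] 661.0693486647215 [184.7789 222.2671 674.    ] 670.8235827976605
rest small [ 0.6072 -0.2078] [-0.0646 -0.
[... 286 characters left out ...]
 [269.2118 202.4201 845.    ] 856.5501413835445 [ 329.9578  328.0572 1399.    ] 1396.02623580629
rest medium [0.6155 0.2454] [-0.1553 -0.0325 -0.0626 -0.1357] [269.2118 202.4201 845.    ] 856.530516060302 [ 329.9578  328.0572 1399.    ] 1395.205760027282
rest large [ 0.6339 -0.0374] [ 0. -0.] [ 377.057   192.5845 1071.    ] 1082.4113413938321 [ 225.2915  263.8588 1331.    ] 1314.7508977286052
rest large [ 0.6342 -0.0369] [-0. -0.] [ 377.057   192.5845 1071.    ] 1082.374665206531 [ 225.2915  263.8588 1331.    ] 1315.8522208811482
rest large [ 0.6341 -0.0371] [-0.1306 -0.0374 -0.0242 -0.0719] [ 377.057   192.5845 1071.    ] 1082.3896579591092 [ 225.2915  263.8588 1331.    ] 1315.3975727641955
```

Both cameras agree to within about 2 mm, and the rest sizes match. Starting with the small tamper.

```bash
cat >> h.py <<'E'
TP={'small':(.4737,.1708),'medium':(.4682,.0105),'large':(.4566,-.1666)}
RP={'small':(.6072,-.2078),'medium':(.6155,.2454),'large':(.6341,-.0371)}
GZ={'small':.045,'medium':.053,'large':.061}
OR=R.from_matrix(np.array([[0,1,0],[1,0,0],[0,0,-1.]])).as_rotvec()
def st(m):
    s=read_state(); print(m,'t=%.2f'%s['t'],np.round(s['position'],4),'w=%.3f'%s['width'],'F',np.round(s['contact_force'],1),'M',np.round(s['wrist_torque'],2))
def pick(n):
    x,y=TP[n]; H=GZ[n]+.12
    move_to([x,y,H],OR); st('above')
    print(line_to([x,y,GZ[n]],max_speed=.12,max_force=15)); st('at')
    close(); st('closed')
    line_to([x,y,H],max_speed=.12); st('lifted')
def place(n):
    x,y=RP[n]; H=GZ[n]+.12
    move_to([x,y,H],OR); st('over')
    line_to([x,y,GZ[n]+.007+.012],max_speed=.12)
    print(line_to([x,y,GZ[n]+.007-.003],max_speed=.015,max_force=5)); st('down')
def release(n):
    x,y,_=read_state()['position']
    open_jaws(); st('open'); line_to([x,y,GZ[n]+.12],max_speed=.12); st('up')
def pic(k):
    for n in ('top','scene'):
        c=camera(n); cv2.imwrite(f'pics/{n}{k}.png',c['image'][:,:,::-1])
E
python3 - <<'E'
from h import *
for n in T:
  for P,dz in ((TP,0),(RP,.007),(TP,.12),(RP,.12)):
    q=inverse_kinematics([*P[n],GZ[n]+dz],OR); print(n,None if q is None else np.round(q,2))
pick('small'); pic(1)
E
```

```text
small [ 0.2   0.41 -0.46  0.7   0.    0.2 ]
small [-0.44  0.63 -0.05  0.89  0.   -0.44]
small [ 0.2   0.28 -0.29  1.    0.    0.2 ]
small [-0.44  0.54  0.11  1.14  0.   -0.44]
medium [-0.13  0.35 -0.54  0.68  0.   -0.13]
medium [0.27 0.66 0.03 0.94 0.   0.27]
medium [-0.13  0.21 -0.37  0.99  0.   -0.13]
medium [0.27 0.58 0.2  1.19 0.   0.27]
large [-0.5   0.36 -0.49  0.72  0.   -0.5 ]
large [-0.17  0.6  -0.05  0.92  0.   -0.17]
large [-0.5   0.24 -0.31  1.03  0.   -0.5 ]
large [-0.17  0.52  0.12  1.17  0.   -0.17]
above t=2.58 [0.4735 0.1715 0.1651] w=1.000 F [ 0.2  0.3 -0.1] M [0.04 0.01 0.01]
False
at t=3.73 [0.4742 0.171  0.0456] w=0.998 F [-0.  -0.4 -0.7] M [ 0.   -0.05 -0.05]
closed t=4.36 [0.4741 0.171  0.0454] w=0.242 F [0.2 0.2 6. ] M [0.15 0.09 0.02]
lifted t=5.51 [0.4732 0.1707 0.1643] w=0.241 F [-0.5 -1.1 -1.5] M [ 0.02 -0.02 -0.01]
```

View pics/scene1.png

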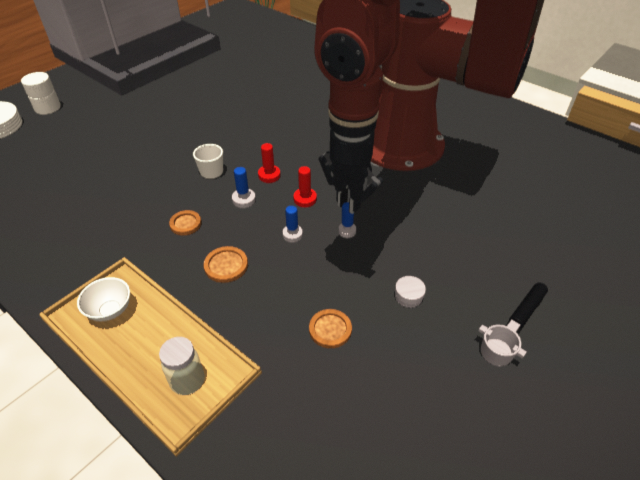

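The small tamper is held upright at scene pixel (347,215), and nothing else has moved. Placing it next.

```bash
python3 - <<'E'
from h import *
place('small'); release('small'); pic(2)
pick('medium'); pic(3)
E
python3 - <<'E'
import cv2,numpy as np
a=cv2.imread('pics/scene2.png')[130:360,150:440];b=cv2.imread('pics/scene3.png')[130:360,150:440]
cv2.imwrite('pics/c23.png',cv2.resize(np.hstack([a,b]),(796,316)))
E
```

```text
over t=7.10 [ 0.6073 -0.2065  0.1651] w=0.241 F [ 0.   0.2 -0.9] M [-0.03 -0.01  0.02]
True
down t=8.83 [ 0.6072 -0.2077  0.0524] w=0.235 F [-0.4 -0.1  5.1] M [ 0.05  0.08 -0.03]
open t=9.48 [ 0.6064 -0.2074  0.0517] w=0.999 F [ 0.2 -0.2 -0.8] M [0.   0.   0.06]
up t=10.57 [ 0.6068 -0.2075  0.1642] w=0.997 F [ 0.3  0.5 -0.5] M [ 0.01 -0.01 -0.02]
above t=11.69 [0.4693 0.0098 0.1732] w=1.002 F [ 1.1 -0.4  0.1] M [ 0.    0.01 -0.02]
False
at t=12.84 [0.4688 0.0104 0.0535] w=0.999 F [-0.2 -0.9 -0.1] M [-0.03  0.05 -0.02]
closed t=13.44 [0.4686 0.0107 0.0535] w=0.282 F [-0.9  1.6  5.1] M [ 0.3   0.06 -0.01]
lifted t=14.59 [0.4676 0.0106 0.1723] w=0.282 F [ 0.3 -0.5 -2.7] M [-0.02 -0.   -0.02]
```

View pics/c23.png

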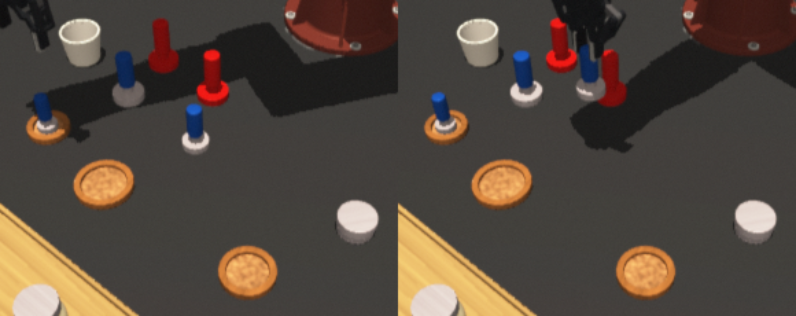

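The small tamper stands in its dish at about (440,112) in the right half of the crop, and the medium one is gripped and lifted at (589,75). Continuing with the medium and large.

```bash
python3 - <<'E'
from h import *
place('medium'); release('medium'); pic(4)
pick('large'); pic(5)
E
python3 - <<'E'
import cv2,numpy as np
a=cv2.imread('pics/scene4.png')[130:360,150:440];b=cv2.imread('pics/scene5.png')[130:360,150:440]
cv2.imwrite('pics/c45.png',cv2.resize(np.hstack([a,b]),(796,316)))
E
```

```text
over t=15.77 [0.6152 0.2443 0.1729] w=0.282 F [ 0.5 -0.4 -2.5] M [-0.04  0.02  0.05]
True
down t=17.50 [0.6156 0.2456 0.0605] w=0.280 F [-0.7  0.7  5.6] M [0.07 0.06 0.02]
open t=18.12 [0.6145 0.2452 0.0594] w=0.999 F [-1.1 -0.3  0.3] M [ 0.    0.06 -0.  ]
up t=19.23 [0.6151 0.2454 0.1721] w=0.999 F [-0.1 -0.4  0.3] M [-0.05  0.01  0.  ]
above t=20.95 [ 0.4572 -0.1661  0.181 ] w=0.999 F [ 0.2 -0.2 -0.5] M [-0.   -0.06 -0.01]
False
at t=22.10 [ 0.4571 -0.1668  0.0616] w=1.000 F [ 1.2  0.1 -0.4] M [-0.01 -0.01  0.04]
closed t=22.67 [ 0.4569 -0.1663  0.0614] w=0.323 F [-0.1  3.4  5.7] M [ 0.56  0.04 -0.02]
lifted t=23.82 [ 0.4561 -0.1664  0.1802] w=0.318 F [-0.  -0.4 -4.8] M [-0.02  0.04  0.  ]
```

View pics/c45.png

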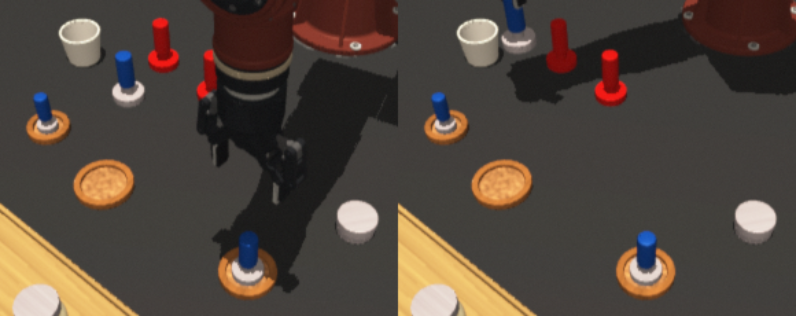

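The medium tamper stands in its rest at about (646,268), and the large one is held at (516,40). I'll place the large one, back off clear of the bench and measure all three.

Run:
```python
from h import *
np.set_printoptions(precision=4,suppress=True)
place('large'); release('large')
move_to([.35,.33,.25],OR); st('back')
t=camera('top');s=camera('scene')
for n,c in (('top6',t),('scene6',s)): cv2.imwrite(f'pics/{n}.png',c['image'][:,:,::-1])
cv2.imwrite('pics/c6.png',cv2.resize(np.hstack([t['image'][160:320,220:480],s['image'][140:350,150:440][:, :]] if 0 else [cv2.resize(t['image'][160:330,230:480],(400,272)),cv2.resize(s['image'][140:360,150:440],(400,272))]),None,fx=1,fy=1)[:,:,::-1])
ct,cs=comps(mask(t,'blue')),comps(mask(s,'blue'))
for n in T:
    b,bh,d,z0,z1=T[n];P=lambda x,y:cyl(x,y,d,z0+.007,z1+.007); obs=[]
    for c,C in((t,ct),(s,cs)):
        p=hullc(c,P(*RP[n]))[0]; k=C[np.argmin(np.hypot(*(C[:,:2]-p).T))]; obs.append((c,k[:2]))
    x,f=fit(obs,P); print(n,'offset mm',(x-RP[n])*1000,'resid px',f,'top',fit(obs[:1],P)[0]-RP[n],'sc',fit(obs[1:],P)[0]-RP[n])
```

```text
over t=24.80 [ 0.6336 -0.0371  0.1804] w=0.319 F [-0.5 -0.4 -4.8] M [-0.03  0.05  0.01]
True
down t=26.53 [ 0.6341 -0.0369  0.0684] w=0.319 F [-0.8  1.4  5.3] M [0.02 0.05 0.02]
open t=27.13 [ 0.6329 -0.0369  0.0672] w=0.997 F [ 0.6 -0.3 -0.2] M [-0.01 -0.   -0.02]
up t=28.23 [ 0.6336 -0.0368  0.1802] w=1.003 F [-1.4  0.3 -0.4] M [-0.02 -0.03  0.02]
back t=29.95 [0.3507 0.3296 0.2498] w=0.999 F [ 0.5 -0.5 -0.8] M [-0.04 -0.03  0.01]
small offset mm [-0.1839 -0.6612] resid px [0.1923 0.0099 0.1518 0.1959] top [-0.0001 -0.0002] sc [-0.0004 -0.0015]
medium offset mm [0.7384 0.6447] resid px [ 0.2288  0.7397 -0.1641  0.4628] top [0.0026 0.0012] sc [-0.0003  0.0002]
large offset mm [1.9441 0.3328] resid px [-0.6419  0.9921 -1.0233  0.6109] top [ 0.0044 -0.0014] sc [-0.0007  0.0007]
```

View pics/c6.png

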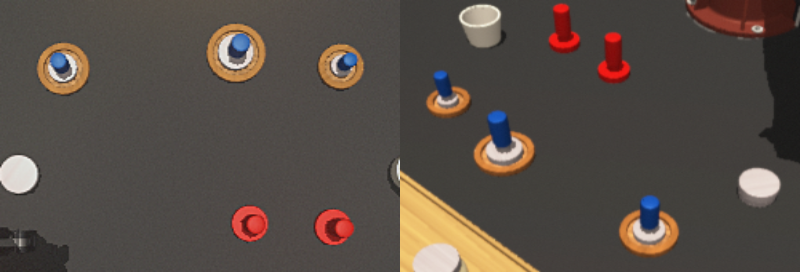

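View pics/scene6.png

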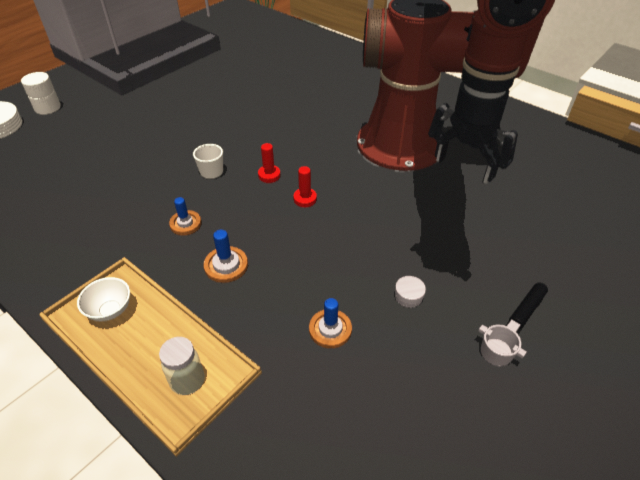

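All three stand in their own rests: small at (183,215), medium at (330,320) and large at (224,250) in the scene image. The cup, leveller and portafilter are where they started. The large tamper's fit differs by 5 mm between the cameras, so I'll check its tilt with an overlay before handing in.

Run:
```python
from h import *
from scipy.optimize import minimize
np.set_printoptions(precision=4,suppress=True)
rows=[]
for nm in('top','scene'):
    c=camera(nm); im=c['image'][:,:,::-1].copy(); tiles=[]
    big=cv2.resize(im,None,fx=5,fy=5,interpolation=cv2.INTER_NEAREST)
    for n in ('small','medium','large'):
        b,bh,d,z0,z1=T[n];x,y=RP[n]
        for P in (cyl(x,y,d,z0+.007,z1+.007),cyl(x,y,b,.007,bh+.007)):
            h=cv2.convexHull(proj(c,P).astype(np.float32)); cv2.polylines(big,[((h+.5)*5).astype(int)],True,(0,255,0),1)
        u,v=(proj(c,[[x,y,.05]])[0]*5).astype(int); tiles.append(big[v-140:v+140,u-130:u+130])
    rows.append(np.hstack(tiles))
cv2.imwrite('pics/ov.png',np.vstack(rows))
```

```text
(no output)
```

View pics/ov.png

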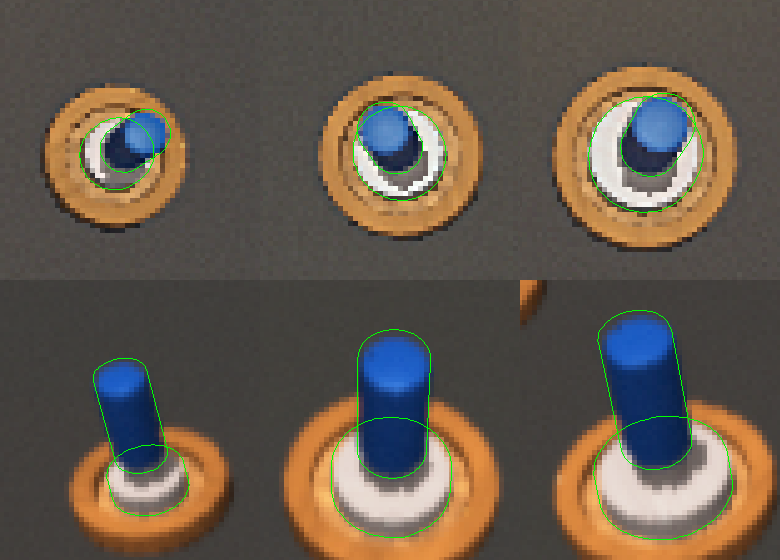

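The upright model outlines match both views of all three tampers to about a pixel. The earlier disagreement came from the mask dropping the dark shaded side of the handles. Handing in.

```bash
python3 -c "
from station import *
sign_off(); print(read_state()['t'])"
```

```text
the job is handed in; nothing more can be done
the job is handed in; nothing more can be done
```

All three blue-handled tampers are standing upright in the rests of their own size, and I handed the job in at about 30 s of the 77 s allowed. I gripped each by its handle, lowered it until a contact stop of about 5 N, released it and backed the arm clear. The two red look-alikes were left alone.

- **Position:** the two-camera fit put the axes about 0.7 mm (small), 1.0 mm (medium) and 2.0 mm (large) from the recess centres, against the 12 mm limit.
- **Height and tilt:** contact came 7 mm above the pick height each time, as expected for the recess floor. The upright outlines matched both pictures to about a pixel.
- **Bystanders:** by eye in the final pictures, the cup, leveller and portafilter had not moved. I didn't measure their positions.
- **Disagreement:** the two cameras first differed by about 5 mm for the large tamper and 3 mm for the medium. The overlay suggests the colour mask was missing the shaded side of the handles. Even the worst single-camera figure, 4.6 mm for the large, is within the limit.

`sign_off` gives no verdict, so the result itself is unconfirmed.

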